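# Set up the ring stretcher: blank on the collar, mandrel out of the drawer

## Task

Get the stretcher ready for the silver ring blank: lay the silver ring flat and centred on the brass collar on top of the green stretcher and let go of it. Then take the steel mandrel out of the open chest drawer; the opening is shorter than the mandrel and the drawer goes no farther out, so tilt the mandrel and draw it out at a slant without prying it against the edge of the chest's top. Finish with the mandrel still held motionless in the gripper, all of it a good 5 cm above the chest and touching nothing else, the ring still on its collar, and the mallet, crank, jar, steel block and other ring blanks left as they were.

Things in the scene. Friction and masses are not known exactly. Their poses are not given: they have to be found in the camera images.
- ring_mid (a point): centre of the silver ring blank: plain silver-white band, outside diameter 30 mm, inside 20 mm, 10 mm high, 40 g. It lies flat on the dark leather pad (250 x 80 x 5 mm, fixed) in a row of three blanks about 85 mm apart whose order varies. The point is halfway up on the ring's axis, 5 mm above the pad's top; z along the axis.
- collar_top (a point): centre of the flat top of the brass sizing collar (outside diameter 44 mm, bore 21 mm), fixed on the headstock of the green cast-iron stretcher (base 200 x 150 mm, bolted down), 200 mm above the counter; it stands 20 mm proud of the headstock's 96 mm round top. z up, y towards the crank side. Nothing is above it.
- crank_knob (a point): centre of the red ball knob (36 mm) on the stretcher's crank. The crank turns about a level axle 110 mm above the counter, on the collar's +y side; the knob is 161 mm from the collar's axis in that direction and lower than the collar's top. Leave it alone.
- mandrel: tapered hardened steel ring mandrel, bright, round, straight, 290 mm long, about 0.5 kg. Origin on its axis near its centre of mass, 121 mm from the butt end and 169 mm from the thin end, 22 mm thick there. Its x runs along it from butt to thin end. It lies level along the open upper drawer, butt end outward; about 110 mm of the thin end is hidden inside the chest.
- mandrel_butt (a point): middle of the mandrel's butt end face. The butt end is a straight grip, 20 mm thick and 65 mm long; from there the mandrel tapers from 26 mm to 12 mm.
- mandrel_tip (a point): middle of the mandrel's thin end face. The mandrel lies on two felt-faced V rests 14 mm wide, 28 mm and 203 mm from its butt end (the second out of sight), its axis 30 mm above the drawer's inner floor.
- chest: dark wooden two-drawer tool chest, fixed to the counter, 340 mm deep, 180 mm wide, 158 mm high. Origin at the foot of the middle of its front face; x points into the chest, away from the drawer's front, z up.
- mouth_lip (a point): middle of the lower front edge of the chest's top panel (12 mm thick), 146 mm above the counter; axes as the chest. The mandrel must come out between this edge and the inside of the drawer's front, 190 mm farther out. Below this edge: drawer's inner floor 68 mm, top of its front 10 mm, tops of its sides 23 mm. Inner width 130 mm.
- drawer (a joint): how far the upper drawer has been pushed in, m: 0 is fully out against its stop, as it stands at the start; it slides in if pushed with more than about 8 N
- mallet: boxwood mallet standing on one face of its 57 mm head, handle level; leave alone
- brass_band: thin yellow brass ring blank, 28 mm, 6 mm high, on the pad; leave alone
- copper_band: reddish copper ring blank, 26 mm, 7 mm high, on the pad; leave alone
- jar: glass jar with a brass lid, 64 mm across, 85 mm high; leave alone
- bench_block: square steel bench block, 64 x 64 x 20 mm; leave alone
- silver_ring: the silver ring blank itself; origin at the centre of its underside, 5 mm below ring_mid
- stretcher: the green stretcher with its collar and crank; origin under the collar's axis at counter height
- chest_top: the chest's top panel, 340 x 180 x 12 mm, from 146 to 158 mm above the counter; its front edge overhangs the drawer's mouth. Origin at the middle of its lower front edge.

How it is judged:
By the outcome, as a careful person would: the job done as asked, in the order asked, and still so for the second after the job is handed in, while the arm keeps its last pose, push and grip.
It also fails if it takes over 54 s, if anything falls off the work surface, if the arm or the gripper's body presses on something with over 40 N, if the wrist force passes 120 N, or if a joint passes its speed limit or range.

## Robot

A 7-joint arm with a two-finger parallel gripper is mounted at the origin on the work surface. World frame = base frame: x ahead of the robot, y to its left, z up, the work surface at z = 0. Lengths are in m, angles in rad, forces in N, time in s.
With the tool pointing down it reaches from about 0.425 to 1.025 m from the base axis. Payload 9.4 kg.
Tool frame: the origin (TCP) lies at the very end of the fingers, on their centre line; the grasp point (between the pads) lies 19 mm behind it; z points along the fingers, y is the line along which they close (so a half turn about z gives the same grasp; the last joint's range is limited). The gripper opens to 85 mm and grips with 20 to 120 N. Pads are 22 mm wide; open, the fingers measure 114 mm over their backs; the gripper's body (76 mm by 85 mm) begins 54 mm behind the grasp point. The pads swing forward as they close: fully open they stand 13 mm farther back than shut.
Start: joints at [1.066, 0.599, -0.003, 1.599, 0.002, 0.943, -0.08], TCP at [0.301, -0.66, 0.231] pointing down, gripper open.
Joint ranges: [-2.57, 2.57], [-0.35, 1.97], [-1.29, 1.29], [0.11, 2.56], [-1.05, 4.19], [0.11, 1.86], [-2.63, 2.63]. Speed limits (rad/s): [2.22, 2.22, 3.01, 3.01, 3.14, 3.14, 3.14].

## Interface

Orientations are given as a 3x3 rotation matrix whose columns are the frame's x, y, z axes.
In Python, from bench import status, vision, ctrl gives the robot as it stands.
- The arm moves only by the tool step_arm, never from a script. Its argument "motion" is a list that holds one entry, the list of rows, each a list of 7 numbers: the opening, from 0 (shut) to 1 (fully open), then the shift along the tool's x, y, z normalised to -1 to 1, where 1 is 0.1 m, then the turn, a rotation vector about the tool's x, y, z normalised to -1 to 1, where 1 is 1.5 rad. A call has 1 to 12 rows; each row is the pose to reach, as a shift and turn from the pose commanded when the call began, along the tool's axes at that moment; what a row does not reach only later rows make up. A row lasts 1/12 s, in which the tool goes at most 41.7 mm and 7.16 degrees, less where a joint would pass 70% of its speed; a pose out of reach is approached as far as the arm can. A call with a number of a shift or a turn outside -1 to 1 is refused whole. A call with a gripper value outside its range is refused whole. The fingers move at their own pace and stop on an object; "squeeze" is the grip in N (left out, the last holds). Time passes only in rows, so rows that repeat a pose let the fingers close. It gives the time, the measured TCP pose, the force, the opening and the grip force at its end, in the units of the state.
- status.read_state(): the state, without advancing time (a new reading comes with each control period).
- vision.get_image(name): name is "scene" or "top"; returns a dict with "color" (400x640x3 uint8, red, green, blue), "vfov" (degrees; the focal length in pixels is half the picture's height over the tangent of half this angle, whatever the lens; pixels are square), "cx", "cy" (the principal point, pixels), "T" (4x4, takes a point from camera to world coordinates). Camera axes: x right, y down, z forward; pixel columns grow to the right and rows downward; lengths in m; the calibration is good to about 2 mm. A picture is of the moment at which its call begins. There is no depth.
- ctrl.job_done(): hands the job in; it is judged then, once.
The state is a dict: "clock": time; "joint_pos": joint angles; "joint_vel": joint speeds; "joint_torque": joint torques, N m; "eef_pos": TCP position; "tcp_rot": TCP orientation; "force": force on the tool from outside, world axes, zero at the start; "moment": the same for the moment, N m; "gripper_width": opening from 0.0 (shut) to 1.0 (fully open); "gripper_force": force on a finger pad.
Only numpy, scipy, OpenCV 4.12 (cv2) and the standard library are available. Lean on these libraries where they do the work, as an engineer would, in place of code of your own. Each camera call takes 0.05 s, during which the arm holds its last target. There are 200 camera calls.

## Working session

There is one attempt and no reset: what is moved stays moved. The work goes in short steps, Python scripts to look and compute and a tool call to move; the robot and the scene stay as the last step left them, time stands still between calls to the robot, and variables do not carry over. Pictures are saved under pics/ and viewed, at most 12 in all, crops included, and the job is handed in when it is done.

Besides the shell and the picture viewer there is one more tool, called after "Call:" by a JSON object that holds its "method" and its "body". step_arm: Moves the arm, as the interface text tells. Its arguments: {"type":"object","properties":{"motion":{"type":"array"},"squeeze":{"type":"number"}},"required":["motion"]}

```bash
mkdir -p pics; ls; cat > h.py <<'E'
import numpy as np, cv2
from bench import status, vision, ctrl
def grab(n,f=None):
    d=vision.get_image(n)
    if f: cv2.imwrite(f,d["color"][:,:,::-1])
    d["f"]=d["color"].shape[0]/2/np.tan(np.radians(d["vfov"])/2)
    return d
def ray(d,u,v):
    T=np.array(d["T"]); r=T[:3,:3]@np.array([(u-d["cx"])/d["f"],(v-d["cy"])/d["f"],1]); return T[:3,3],r/np.linalg.norm(r)
def plane(d,u,v,z):
    o,r=ray(d,u,v); return o+r*(z-o[2])/r[2]
def tri(d1,p1,d2,p2):
    a,r=ray(d1,*p1); b,s=ray(d2,*p2)
    t=np.linalg.lstsq(np.c_[r,-s],b-a,rcond=None)[0]
    A=a+t[0]*r;B=b+t[1]*s
    return (A+B)/2,np.linalg.norm(A-B)
def proj(d,P):
    T=np.array(d["T"]); q=T[:3,:3].T@(np.array(P)-T[:3,3]); return d["cx"]+d["f"]*q[0]/q[2], d["cy"]+d["f"]*q[1]/q[2]
E
python3 - <<'E'
from h import *
np.set_printoptions(precision=4,suppress=True)
for n in("scene","top"):
    d=grab(n,f"pics/{n}0.png"); print(n,d["vfov"],d["cx"],d["cy"],d["f"]);print(np.array(d["T"]))
s=status.read_state(); print(s)
E
```

```text
pics
scene 53.30457966680276 317.52907885298544 195.4058810030375 398.48201959843476
[[-0.1601  0.5559 -0.8157  1.5884]
 [ 0.9868  0.0715 -0.145   0.1909]
 [-0.0223 -0.8282 -0.56    0.8214]
 [ 0.      0.      0.      1.    ]]
top 55.50209409559709 321.5288002805586 201.24731494485408 380.1206157504491
[[-0.005  -0.9824  0.1865  0.3423]
 [-1.      0.0049 -0.0008 -0.0195]
 [-0.0001 -0.1865 -0.9825  1.2701]
 [ 0.      0.      0.      1.    ]]
{'clock': 0.1, 'joint_pos': array([ 1.0663,  0.6001, -0.0025,  1.6001,  0.0018,  0.9429, -0.0798]), 'joint_vel': array([-0.    , -0.002 ,  0.0001, -0.0018, -0.0007,  0.0002,  0.0015]), 'joint_torque': array([  0.0041, -77.7993,   1.5689, -25.8627,   0.0126,   0.0054,
         0.0001]), 'eef_pos': array([ 0.3006, -0.6593,  0.2305]), 'tcp_rot': array([[ 0.9099,  0.4149, -0.0007],
       [ 0.4149, -0.9099,  0.0012],
       [-0.0001, -0.0014, -1.    ]]), 'force': array([ 0.3975,  0.1872, -0.1938]), 'moment': array([0.0438, 0.0125, 0.0457]), 'gripper_force': 0.0, 'gripper_width': 1.0030146956862764}
```

View pics/scene0.png

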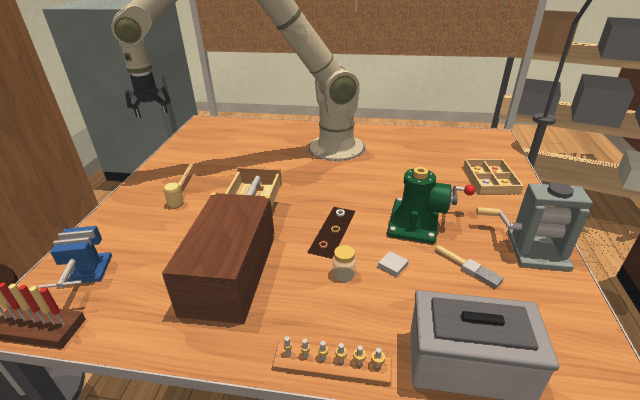

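View pics/top0.png

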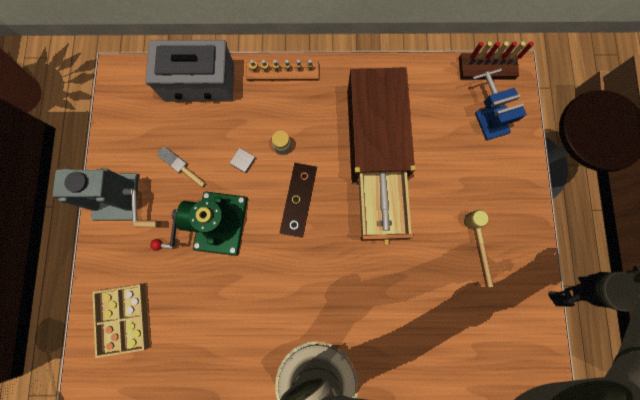

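The top view shows the silver ring at (293,225), the collar at (203,215) and the mandrel from about (383,172) to (386,228). In the scene view the ring is at (340,212), the collar at (421,173) and the mandrel near (255,187). Next I'll zoom in and measure.

```bash
python3 - <<'E'
from h import *
a=cv2.imread("pics/top0.png");b=cv2.imread("pics/scene0.png")
c1=cv2.resize(a[150:255,345:425],None,fx=5,fy=5,interpolation=cv2.INTER_CUBIC)
c2=cv2.resize(b[160:225,210:290],None,fx=5,fy=5,interpolation=cv2.INTER_CUBIC)
o=np.zeros((525,800,3),np.uint8);o[:,:400]=c1;o[:325,400:]=c2
cv2.imwrite("pics/z1.png",o)
o=np.zeros((600,800,3),np.uint8)
o[:300,:400]=cv2.resize(a[185:245,170:250],None,fx=5,fy=5,interpolation=cv2.INTER_CUBIC)
o[:300,400:]=cv2.resize(b[150:210,385:465],None,fx=5,fy=5,interpolation=cv2.INTER_CUBIC)
o[300:,:400]=cv2.resize(a[190:250,260:340],None,fx=5,fy=5,interpolation=cv2.INTER_CUBIC)
o[300:,400:]=cv2.resize(b[195:255,300:380],None,fx=5,fy=5,interpolation=cv2.INTER_CUBIC)
cv2.imwrite("pics/z2.png",o)
E
```

```text
(no output)
```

View pics/z1.png

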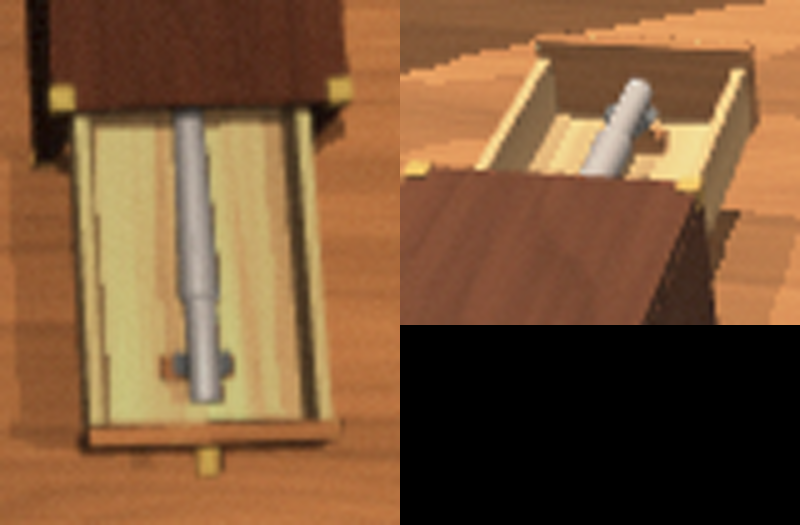

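View pics/z2.png

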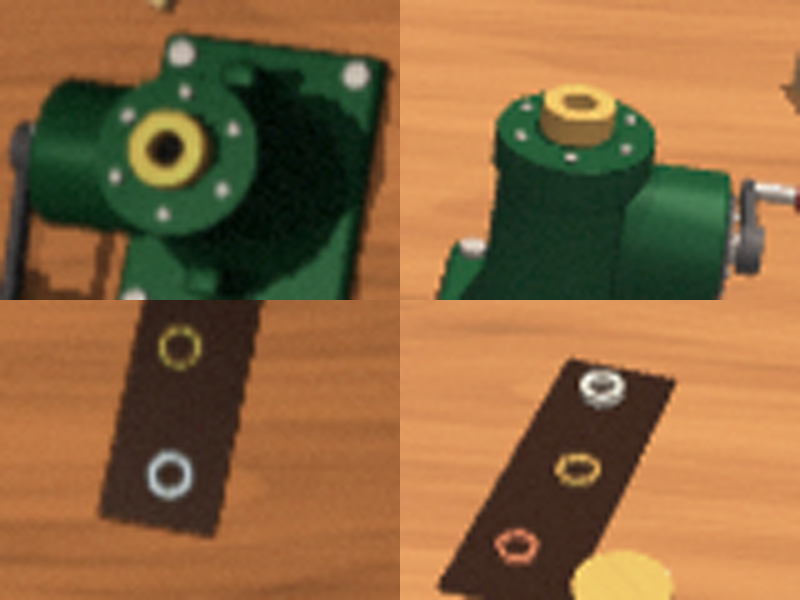

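The zooms show four things:
- **Mandrel:** butt end at top (386,230). It goes under the lip at row ~172.
- **Drawer front:** at row ~235.
- **Collar:** hole at top (203.5,215) and scene (420.5,170.5).
- **Silver ring:** top (294,225) and scene (340.5,212), at the near end of the row.

```bash
python3 - <<'E'
from h import *
np.set_printoptions(precision=4,suppress=True)
D={n:grab(n) for n in("scene","top")}
def mask(n,f,box):
    im=D[n]["color"]; hsv=cv2.cvtColor(im,cv2.COLOR_RGB2HSV).astype(int)
    m=np.zeros(im.shape[:2],np.uint8); x0,y0,x1,y1=box
    m[y0:y1,x0:x1]=f(hsv[...,0],hsv[...,1],hsv[...,2])[y0:y1,x0:x1]; return m
def big(m,hole=False):
    c,_=cv2.findContours(m,cv2.RETR_EXTERNAL,cv2.CHAIN_APPROX_NONE); return max(c,key=cv2.contourArea)
def cen(c):
    h=cv2.convexHull(c); M=cv2.moments(h); return M['m10']/M['m00'],M['m01']/M['m00'],cv2.boundingRect(c)
sil=lambda h,s,v:(s<70)&(v>110)
r1=cen(big(mask("top",sil,(283,215,305,236)))); r2=cen(big(mask("scene",sil,(330,205,352,220))))
print("ring",r1,r2,tri(D["top"],r1[:2],D["scene"],r2[:2]), plane(D["top"],*r1[:2],.012),plane(D["scene"],*r2[:2],.010))
yel=lambda h,s,v:(h>18)&(h<32)&(s>90)&(v>110)
im=cv2.cvtColor(D["scene"]["color"],cv2.COLOR_RGB2HSV)
print(im[165:182,421].tolist()); print(im[172:181,414].tolist())
c1=cen(big(mask("top",yel,(192,204,216,228))))
for th in(110,200,210,220):
  y2=lambda h,s,v:(h>15)&(h<35)&(s>90)&(v>th)
  try:
    c2=cen(big(mask("scene",y2,(408,164,434,182))));print("collar",th,c1,c2,tri(D["top"],c1[:2],D["scene"],c2[:2]))
  except Exception as e: print(e)
print(plane(D["top"],*c1[:2],.2))
# mandrel edges in top view
hsv=cv2.cvtColor(D["top"]["color"],cv2.COLOR_RGB2HSV).astype(int)
m=((hsv[...,1]<60)&(hsv[...,2]>80)).astype(np.uint8)
for v in range(172,235,3):
    u=np.where(m[v,370:400])[0]; 
    if len(u): print(v,u.min()+370,u.max()+370,len(u),end=' | ')
E
```

```text
ring (293.4859813084112, 224.46105919003114, (290, 220, 8, 10)) (340.0, 212.18315018315016, (336, 209, 9, 8)) (array([0.5026, 0.0735, 0.0135]), np.float64(0.0008408746962908092)) [0.5029 0.0732 0.012 ] [0.4978 0.0734 0.01  ]
[[14, 147, 229], [15, 147, 229], [22, 140, 240], [19, 146, 232], [18, 145, 135], [18, 149, 132], [18, 149, 144], [19, 149, 228], [20, 145, 238], [17, 145, 137], [17, 147, 137], [18, 143, 136], [18, 147, 139], [17, 144, 133], [33, 107, 76], [70, 159, 93], [69, 149, 96]]
[[17, 142, 111], [17, 142, 113], [17, 140, 115], [17, 145, 116], [18, 144, 113], [37, 106, 72], [72, 153, 65], [69, 157, 94], [69, 149, 96]]
collar 110 (202.86788617886177, 214.1422764227642, (196, 207, 15, 15)) (420.1763285024154, 172.35507246376812, (413, 167, 15, 12)) (array([0.5107, 0.3189, 0.1939]), np.float64(0.0012841865039955758))
collar 200 (202.86788617886177, 214.1422764227642, (196, 207, 15, 15)) (420.72222222222223, 169.95652173913044, (414, 167, 14, 7)) (array([0.5096, 0.3182, 0.2012]), np.float64(0.0017730183412638211))
collar 210 (202.86788617886177, 214.1422764227642, (196, 207, 15, 15)) (420.68369829683695, 169.9367396593674, (414, 167, 14, 7)) (array([0.5096, 0.3181, 0.2013]), np.float64(0.0016749108710502033))
collar 220 (202.86788617886177, 214.1422764227642, (196, 207, 15, 15)) (420.6, 169.90617283950616, (414, 167, 14, 7)) (array([0.5095, 0.318 , 0.2014]), np.float64(0.001454075873509018))
[0.5098 0.3176 0.2   ]
175 380 384 5 | 178 380 385 6 | 181 380 385 6 | 184 381 385 5 | 187 381 386 6 | 190 381 386 6 | 193 381 386 6 | 196 381 386 6 | 199 381 387 7 | 202 381 387 7 | 205 381 387 7 | 208 381 388 8 | 211 382 387 6 | 214 383 387 5 | 217 383 387 5 | 220 383 388 6 | 223 380 390 10 | 226 383 388 6 | 229 384 388 5 |
```

Ring, collar and heights agree with the text: ring top about 13.5 mm (expected 15) and collar 201 mm (expected 200). I'll start moving towards the ring and square the tool with the world axes on the way.

Call:
{"method": "step_arm", "body": {"motion": [[[0.6, 1, -1, 0, 0, 0, 0.285], [0.6, 1, -1, 0, 0, 0, 0.285], [0.6, 1, -1, 0, 0, 0, 0.285], [0.6, 1, -1, 0, 0, 0, 0.285], [0.6, 1, -1, 0, 0, 0, 0.285]]], "squeeze": 40}}

```text
clock: 0.62
eef_pos: [0.3532, -0.5223, 0.2313]
tcp_rot: [[1.0, 0.003, 0.001], [0.003, -1.0, 0.003], [0.001, -0.003, -1.0]]
force: [0.2, 0.1, 0.1]
gripper_width: 0.598
gripper_force: 0.0
```

Call:
{"method": "step_arm", "body": {"motion": [[[0.6, 0.25, -1, 0, 0, 0, 0], [0.6, 0.25, -1, 0, 0, 0, 0], [0.6, 0.25, -1, 0, 0, 0, 0], [0.6, 0.25, -1, 0, 0, 0, 0]]]}}

```text
clock: 0.95
eef_pos: [0.3767, -0.423, 0.2313]
tcp_rot: [[1.0, 0.006, 0.0], [0.006, -1.0, 0.002], [0.0, -0.002, -1.0]]
force: [0.2, -0.1, -0.2]
gripper_width: 0.598
gripper_force: 0.0
```

Call:
{"method": "step_arm", "body": {"motion": [[[0.6, 0.25, -1, 0, 0, 0, 0], [0.6, 0.25, -1, 0, 0, 0, 0], [0.6, 0.25, -1, 0, 0, 0, 0], [0.6, 0.25, -1, 0, 0, 0, 0]]]}}

```text
clock: 1.28
eef_pos: [0.4015, -0.3239, 0.2313]
tcp_rot: [[1.0, 0.006, 0.0], [0.006, -1.0, 0.001], [0.0, -0.001, -1.0]]
force: [0.4, 0.8, -0.0]
gripper_width: 0.601
gripper_force: 0.0
```

Call:
{"method": "step_arm", "body": {"motion": [[[0.6, 0.25, -1, 0, 0, 0, 0], [0.6, 0.25, -1, 0, 0, 0, 0], [0.6, 0.25, -1, 0, 0, 0, 0], [0.6, 0.25, -1, 0, 0, 0, 0]]]}}

```text
clock: 1.62
eef_pos: [0.4266, -0.2245, 0.2314]
tcp_rot: [[1.0, 0.005, 0.001], [0.005, -1.0, 0.001], [0.001, -0.001, -1.0]]
force: [-0.7, -0.5, 0.1]
gripper_width: 0.597
gripper_force: 0.0
```

Call:
{"method": "step_arm", "body": {"motion": [[[0.6, 0.25, -1, 0, 0, 0, 0], [0.6, 0.25, -1, 0, 0, 0, 0], [0.6, 0.25, -1, 0, 0, 0, 0], [0.6, 0.25, -1, 0, 0, 0, 0]]]}}

```text
clock: 1.95
eef_pos: [0.452, -0.1248, 0.2314]
tcp_rot: [[1.0, 0.005, 0.001], [0.005, -1.0, 0.001], [0.001, -0.001, -1.0]]
force: [0.0, -1.0, -0.0]
gripper_width: 0.599
gripper_force: 0.0
```

Call:
{"method": "step_arm", "body": {"motion": [[[0.6, 0.25, -1, 0, 0, 0, 0], [0.6, 0.25, -1, 0, 0, 0, 0], [0.6, 0.25, -1, 0, 0, 0, 0], [0.6, 0.25, -1, 0, 0, 0, 0]]]}}

```text
clock: 2.28
eef_pos: [0.4773, -0.0248, 0.2314]
tcp_rot: [[1.0, 0.005, 0.002], [0.005, -1.0, 0.001], [0.002, -0.001, -1.0]]
force: [0.6, -0.4, 0.3]
gripper_width: 0.602
gripper_force: 0.0
```

Call:
{"method": "step_arm", "body": {"motion": [[[0.6, 0.25, -1, 0, 0, 0, 0], [0.6, 0.25, -1, 0, 0, 0, 0], [0.6, 0.25, -1, 0, 0, 0, 0], [0.6, 0.25, -1, 0, 0, 0, 0], [0.6, 0.25, -1, 0, 0, 0, 0]]]}}

```text
clock: 2.7
eef_pos: [0.5011, 0.0715, 0.2311]
tcp_rot: [[1.0, 0.001, 0.0], [0.001, -1.0, -0.001], [0.0, 0.001, -1.0]]
force: [-1.0, -1.3, -1.2]
gripper_width: 0.601
gripper_force: 0.0
```

```bash
python3 - <<'E'
from h import *
np.set_printoptions(precision=4,suppress=True)
s=status.read_state()
for k in("clock","joint_pos","eef_pos","tcp_rot","force","gripper_width"):print(k,s[k])
E
```

```text
clock 2.7
joint_pos [-0.2633  0.3392  0.0116  2.0947 -0.0046  0.7079 -1.819 ]
eef_pos [0.5011 0.0715 0.2311]
tcp_rot [[ 1.      0.0007  0.0001]
 [ 0.0007 -1.     -0.0009]
 [ 0.0001  0.0009 -1.    ]]
force [-1.0196 -1.2553 -1.1853]
gripper_width 0.60102334103254
```

Call:
{"method": "step_arm", "body": {"motion": [[[0.6, 0.01, -0.02, 1, 0, 0, 0], [0.6, 0.01, -0.02, 1, 0, 0, 0], [0.6, 0.01, -0.02, 1, 0, 0, 0], [0.6, 0.01, -0.02, 1, 0, 0, 0]]]}}

```text
clock: 3.03
eef_pos: [0.4994, 0.0714, 0.128]
tcp_rot: [[1.0, -0.002, -0.006], [-0.002, -1.0, -0.003], [-0.006, 0.003, -1.0]]
force: [-1.2, 0.4, 0.2]
gripper_width: 0.598
gripper_force: 0.0
```

Call:
{"method": "step_arm", "body": {"motion": [[[0.6, 0, 0, 0.4, 0, 0, 0], [0.6, 0, 0, 0.7, 0, 0, 0], [0.6, 0, 0, 0.9, 0, 0, 0], [0.6, 0, 0, 1, 0, 0, 0], [0.6, 0, 0, 1, 0, 0, 0]]]}}

```text
clock: 3.45
eef_pos: [0.5011, 0.0731, 0.0305]
tcp_rot: [[1.0, -0.001, -0.002], [-0.001, -1.0, -0.001], [-0.002, 0.001, -1.0]]
force: [0.1, -0.1, 0.9]
gripper_width: 0.6
gripper_force: 0.0
```

```bash
python3 - <<'E'
from h import *
print(status.read_state()["eef_pos"])
a=grab("top")["color"][:,:,::-1];b=grab("scene")["color"][:,:,::-1]
o=np.hstack([cv2.resize(a[190:250,260:340],None,fx=5,fy=5,interpolation=cv2.INTER_CUBIC),cv2.resize(b[165:225,300:380],None,fx=5,fy=5,interpolation=cv2.INTER_CUBIC)])
cv2.imwrite("pics/z3.png",o)
E
```

```text
[0.50109606 0.07309411 0.03049376]
```

View pics/z3.png

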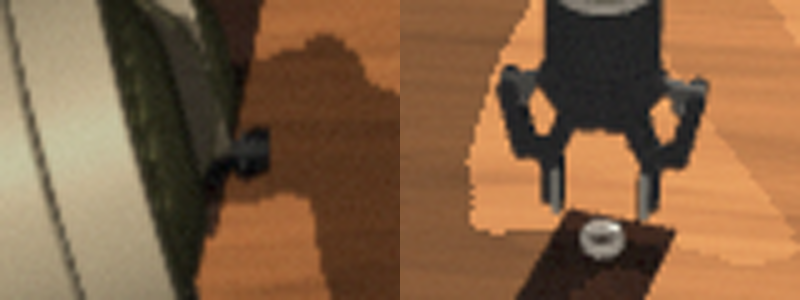

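The fingers straddle the ring, which is centred between them at crop (603,238). I'll go down and grip it.

Call:
{"method": "step_arm", "body": {"motion": [[[0.6, 0.01, 0, 0.12, 0, 0, 0], [0.6, 0.01, 0, 0.24, 0, 0, 0], [0.6, 0.01, 0, 0.24, 0, 0, 0], [0.6, 0.01, 0, 0.24, 0, 0, 0]]]}}

```text
clock: 3.88
eef_pos: [0.5023, 0.0748, 0.0076]
tcp_rot: [[1.0, 0.0, 0.0], [0.0, -1.0, -0.0], [0.0, 0.0, -1.0]]
force: [0.3, -0.6, 0.4]
gripper_width: 0.596
gripper_force: 0.0
```

Call:
{"method": "step_arm", "body": {"motion": [[[0.2, 0, 0, 0, 0, 0, 0], [0.2, 0, 0, 0, 0, 0, 0], [0.2, 0, 0, 0, 0, 0, 0], [0.2, 0, 0, 0, 0, 0, 0], [0.2, 0, 0, 0, 0, 0, 0], [0.2, 0, 0, 0, 0, 0, 0]]]}}

```text
clock: 4.38
eef_pos: [0.5024, 0.0749, 0.0083]
tcp_rot: [[1.0, 0.0, 0.001], [0.0, -1.0, 0.0], [0.001, -0.0, -1.0]]
force: [-0.7, 0.5, 7.1]
gripper_width: 0.318
gripper_force: 38.9
```

Call:
{"method": "step_arm", "body": {"motion": [[[0.2, 0, 0, -0.15, 0, 0, 0], [0.2, 0, 0, -0.4, 0, 0, 0], [0.2, 0, 0, -0.8, 0, 0, 0], [0.2, 0, 0, -1, 0, 0, 0], [0.2, 0, 0, -1, 0, 0, 0]]]}}

```text
clock: 4.8
eef_pos: [0.504, 0.0751, 0.1117]
tcp_rot: [[1.0, -0.0, 0.007], [-0.0, -1.0, 0.002], [0.007, -0.002, -1.0]]
force: [0.5, -0.4, -0.9]
gripper_width: 0.315
gripper_force: 39.7
```

Call:
{"method": "step_arm", "body": {"motion": [[[0.2, 0, 0, -0.4, 0, 0, 0], [0.2, 0, 0, -0.8, 0, 0, 0], [0.2, 0, 0, -1, 0, 0, 0], [0.2, 0, 0, -1, 0, 0, 0]]]}}

```text
clock: 5.13
eef_pos: [0.5039, 0.0752, 0.2113]
tcp_rot: [[1.0, 0.0, 0.007], [0.0, -1.0, 0.002], [0.007, -0.002, -1.0]]
force: [0.3, -0.2, -0.2]
gripper_width: 0.317
gripper_force: 39.8
```

Call:
{"method": "step_arm", "body": {"motion": [[[0.2, 0, 0, -0.3, 0, 0, 0], [0.2, 0, 0, -0.4, 0, 0, 0], [0.2, 0, 0, -0.4, 0, 0, 0]]]}}

```text
clock: 5.38
eef_pos: [0.503, 0.075, 0.2487]
tcp_rot: [[1.0, 0.0, 0.003], [0.0, -1.0, 0.001], [0.003, -0.001, -1.0]]
force: [1.6, -0.7, -0.9]
gripper_width: 0.323
gripper_force: 39.8
```

Call:
{"method": "step_arm", "body": {"motion": [[[0.2, 0.03, -0.3, 0, 0, 0, 0], [0.2, 0.03, -0.6, 0, 0, 0, 0], [0.2, 0.03, -1, 0, 0, 0, 0], [0.2, 0.03, -1, 0, 0, 0, 0]]]}}

```text
clock: 5.72
eef_pos: [0.5042, 0.1828, 0.2455]
tcp_rot: [[1.0, 0.008, -0.001], [0.008, -1.0, 0.003], [-0.001, -0.003, -1.0]]
force: [-0.2, 1.1, -0.5]
gripper_width: 0.322
gripper_force: 39.8
```

Call:
{"method": "step_arm", "body": {"motion": [[[0.2, 0.03, -0.3, 0, 0, 0, 0], [0.2, 0.03, -0.6, 0, 0, 0, 0], [0.2, 0.03, -1, 0, 0, 0, 0], [0.2, 0.03, -1, 0, 0, 0, 0]]]}}

```text
clock: 6.05
eef_pos: [0.5065, 0.2832, 0.2453]
tcp_rot: [[1.0, 0.009, -0.001], [0.009, -1.0, 0.004], [-0.001, -0.004, -1.0]]
force: [-0.5, 0.6, 0.4]
gripper_width: 0.319
gripper_force: 39.8
```

Call:
{"method": "step_arm", "body": {"motion": [[[0.2, 0.01, -0.2, 0, 0, 0, 0], [0.2, 0.01, -0.43, 0, 0, 0, 0], [0.2, 0.01, -0.43, 0, 0, 0, 0], [0.2, 0.01, -0.43, 0, 0, 0, 0], [0.2, 0.01, -0.43, 0, 0, 0, 0]]]}}

```text
clock: 6.47
eef_pos: [0.5086, 0.317, 0.2458]
tcp_rot: [[1.0, 0.001, -0.002], [0.001, -1.0, -0.002], [-0.002, 0.002, -1.0]]
force: [0.1, 0.1, -0.6]
gripper_width: 0.32
gripper_force: 39.8
```

```bash
python3 - <<'E'
from h import *
s=status.read_state();print(s["eef_pos"],s["force"])
d=grab("scene");b=d["color"][:,:,::-1];
c=cv2.resize(b[110:190,370:470],None,fx=7,fy=7,interpolation=cv2.INTER_CUBIC)
cv2.imwrite("pics/z4.png",c)
E
```

```text
[0.50858144 0.31701274 0.24576406] [ 0.14497916  0.08180635 -0.64291756]
```

View pics/z4.png

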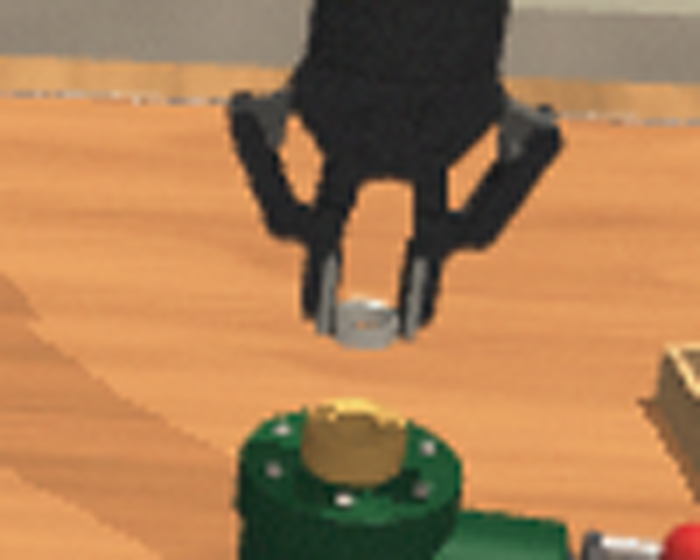

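The ring is held level at the fingertips, about 45 mm above the collar, around scene (421.9,155.6). I'll compare that with the collar's column and depth.

```bash
python3 - <<'E'
from h import *
np.set_printoptions(precision=4,suppress=True)
d=grab("scene")
for v in(155,155.6,156.2): print(plane(d,421.9,v,.2475))
print("collar",plane(d,420.65,169.93,.2),"ring before",plane(d,340,212.18,.010))
for P in([.5086,.317,.2475],[.5095,.318,.2]):print(proj(d,P))
E
```

```text
[0.4999 0.3174 0.2475]
[0.5037 0.3172 0.2475]
[0.5075 0.317  0.2475]
collar [0.5068 0.3191 0.2   ] ring before [0.4978 0.0734 0.01  ]
(np.float64(421.9035134816361), np.float64(156.36992245694807))
(np.float64(420.31031634521355), np.float64(170.34775311741038))
```

Call:
{"method": "step_arm", "body": {"motion": [[[0.2, 0.02, -0.01, 0.12, 0, 0, 0], [0.2, 0.02, -0.01, 0.25, 0, 0, 0], [0.2, 0.02, -0.01, 0.36, 0, 0, 0], [0.2, 0.02, -0.01, 0.36, 0, 0, 0], [0.2, 0.02, -0.01, 0.36, 0, 0, 0], [0.2, 0.02, -0.01, 0.36, 0, 0, 0]]]}}

```text
clock: 7.07
eef_pos: [0.5112, 0.3188, 0.2113]
tcp_rot: [[1.0, 0.0, -0.0], [0.0, -1.0, 0.0], [-0.0, -0.0, -1.0]]
force: [0.3, -0.3, 0.2]
gripper_width: 0.316
gripper_force: 39.8
```

Call:
{"method": "step_arm", "body": {"motion": [[[0.2, 0, 0, 0.02, 0, 0, 0], [0.2, 0, 0, 0.04, 0, 0, 0], [0.2, 0, 0, 0.06, 0, 0, 0], [0.2, 0, 0, 0.06, 0, 0, 0]]]}}

```text
clock: 7.4
eef_pos: [0.5109, 0.3188, 0.2051]
tcp_rot: [[1.0, 0.0, -0.0], [0.0, -1.0, -0.0], [-0.0, 0.0, -1.0]]
force: [0.4, -0.0, 0.1]
gripper_width: 0.319
gripper_force: 39.8
```

Call:
{"method": "step_arm", "body": {"motion": [[[0.2, 0, 0, 0.01, 0, 0, 0], [0.2, 0, 0, 0.02, 0, 0, 0], [0.2, 0, 0, 0.02, 0, 0, 0]]]}}

```text
clock: 7.65
eef_pos: [0.511, 0.319, 0.2034]
tcp_rot: [[1.0, 0.0, 0.0], [0.0, -1.0, 0.0], [0.0, -0.0, -1.0]]
force: [-0.5, -0.2, 1.0]
gripper_width: 0.321
gripper_force: 39.9
```

```bash
python3 - <<'E'
from h import *
s=status.read_state();print(s["eef_pos"],s["force"])
d=grab("scene");b=d["color"][:,:,::-1];
c=cv2.resize(b[130:190,385:465],None,fx=8,fy=8,interpolation=cv2.INTER_CUBIC)
cv2.imwrite("pics/z5.png",c)
E
```

```text
[0.51103062 0.31896216 0.2034324 ] [-0.52078036 -0.20729057  0.99181653]
```

View pics/z5.png

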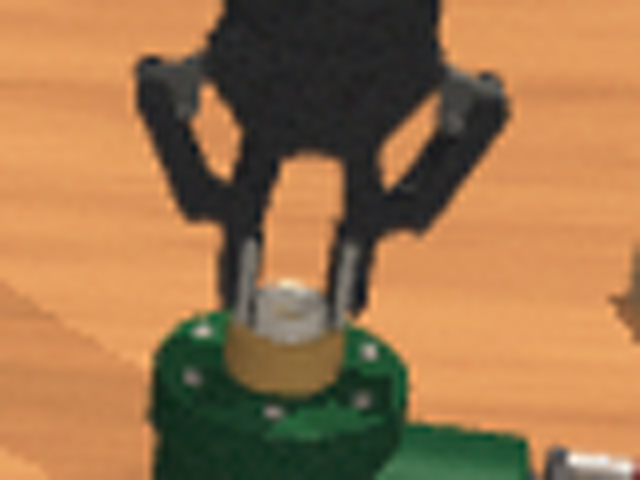

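```bash
python3 - <<'E'
from h import *
d=grab("scene")["color"].astype(int)
for r in(168,169,170,171,172,173,174,175,176,177): print(r,[tuple(x) for x in d[r,411:432]] if r in(170,175) else (d[r,411:432].max(1)-d[r,411:432].min(1)).tolist())
E
```

```text
168 [127, 69, 13, 8, 15, 7, 18, 20, 37, 37, 24, 20, 17, 16, 14, 5, 14, 19, 8, 61, 134]
169 [54, 58, 43, 13, 14, 8, 18, 18, 33, 33, 43, 29, 21, 20, 17, 5, 14, 72, 49, 131, 133]
170 [(np.int64(51), np.int64(100), np.int64(63)), (np.int64(42), np.int64(99), np.int64(60)), (np.int64(69), np.int64(87), np.int64(51)), (np.int64(115), np.int64(98), np.int64(72)), (np.int64(111), np.int64(99), np.int64(80)), (np.int64(83), np.int64(78), np.int64(68)), (np.int64(132), np.int64(124), np.int64(115)), (np.int64(140), np.int64(132), np.int64(121)), (np.int64(147), np.int64(139), np.int64(127)), (np.int64(151), np.int64(143), np.int64(132)), (np.int64(156), np.int64(148), np.int64(135)), (np.int64(152), np.int64(145), np.int64(133)), (np.int64(154), np.int64(145), np.int64(134)), (np.int64(148), np.int64(139), np.int64(128)), (np.int64(112), np.int64(104), np.int64(96)), (np.int64(82), np.int64(76), np.int64(69)), (np.int64(117), np.int64(112), np.int64(102)), (np.int64(105), np.int64(111), np.int64(76)), (np.int64(182), np.int64(136), np.int64(84)), (np.int64(227), np.int64(158), np.int64(97)), (
[... 829 characters left out ...]
int64(107), np.int64(60)), (np.int64(140), np.int64(106), np.int64(59)), (np.int64(140), np.int64(106), np.int64(59)), (np.int64(141), np.int64(109), np.int64(62)), (np.int64(139), np.int64(106), np.int64(59)), (np.int64(137), np.int64(104), np.int64(58)), (np.int64(130), np.int64(100), np.int64(58)), (np.int64(95), np.int64(88), np.int64(51)), (np.int64(40), np.int64(84), np.int64(52)), (np.int64(38), np.int64(85), np.int64(53)), (np.int64(35), np.int64(85), np.int64(53)), (np.int64(33), np.int64(83), np.int64(51))]
176 [27, 24, 24, 62, 69, 72, 77, 78, 78, 79, 80, 80, 80, 79, 79, 73, 27, 25, 23, 45, 48]
177 [23, 26, 28, 29, 66, 72, 78, 79, 79, 81, 80, 81, 80, 79, 71, 69, 17, 23, 27, 27, 24]
```

The ring's front edge sits 1.1 px behind the collar's front edge, which is the 7 mm expected when centred. The columns agree within about 1 mm, so I'll release.

Call:
{"method": "step_arm", "body": {"motion": [[[0.6, 0, 0, 0, 0, 0, 0], [0.6, 0, 0, 0, 0, 0, 0], [0.6, 0, 0, 0, 0, 0, 0], [0.6, 0, 0, 0, 0, 0, 0], [0.6, 0, 0, -0.3, 0, 0, 0], [0.6, 0, 0, -0.7, 0, 0, 0], [0.6, 0, 0, -1, 0, 0, 0], [0.6, 0, 0, -1, 0, 0, 0]]]}}

```text
clock: 8.42
eef_pos: [0.5133, 0.3203, 0.3095]
tcp_rot: [[1.0, -0.0, 0.007], [-0.0, -1.0, 0.006], [0.007, -0.006, -1.0]]
force: [0.6, 0.7, -0.1]
gripper_width: 0.601
gripper_force: 0.0
```

Call:
{"method": "step_arm", "body": {"motion": [[[0.6, 0, 1, -0.2, 0, 0, 0], [0.6, 0, 1, -0.2, 0, 0, 0], [0.6, 0, 1, -0.2, 0, 0, 0], [0.6, 0, 1, -0.2, 0, 0, 0]]]}}

```text
clock: 8.75
eef_pos: [0.5117, 0.2136, 0.3243]
tcp_rot: [[1.0, -0.006, 0.002], [-0.006, -1.0, -0.001], [0.002, 0.001, -1.0]]
force: [-0.6, -0.1, 0.3]
gripper_width: 0.599
gripper_force: 0.0
```

Call:
{"method": "step_arm", "body": {"motion": [[[0.6, 0, 1, 0, 0, 0, 0], [0.6, 0, 1, 0, 0, 0, 0], [0.6, 0, 1, 0, 0, 0, 0], [0.6, 0, 1, 0, 0, 0, 0]]]}}

```text
clock: 9.08
eef_pos: [0.5111, 0.1145, 0.3232]
tcp_rot: [[1.0, -0.005, 0.0], [-0.005, -1.0, -0.002], [0.0, 0.002, -1.0]]
force: [0.7, -0.4, -0.0]
gripper_width: 0.597
gripper_force: 0.0
```

```bash
python3 - <<'E'
from h import *
np.set_printoptions(precision=4,suppress=True)
s=status.read_state();print(s["eef_pos"],s["force"])
d=grab("scene");t=grab("top")
hs=cv2.cvtColor(t["color"],cv2.COLOR_RGB2HSV).astype(int)
m=np.zeros((400,640),np.uint8);m[205:228,192:216]=((hs[...,1]<75)&(hs[...,2]>110))[205:228,192:216]
c,_=cv2.findContours(m,cv2.RETR_EXTERNAL,cv2.CHAIN_APPROX_NONE);c=max(c,key=cv2.contourArea);M=cv2.moments(cv2.convexHull(c));p=(M['m10']/M['m00'],M['m01']/M['m00'])
print("ring top view",p,cv2.boundingRect(c),plane(t,*p,.208),"collar was",plane(t,202.87,214.14,.198))
o=np.hstack([cv2.resize(t["color"][195:235,183:223,::-1],None,fx=9,fy=9,interpolation=cv2.INTER_CUBIC),cv2.resize(d["color"][150:190,400:440,::-1],None,fx=9,fy=9,interpolation=cv2.INTER_CUBIC)])
cv2.imwrite("pics/z6.png",o)
# chest + mandrel geometry
hs=cv2.cvtColor(d["color"],cv2.COLOR_RGB2HSV).astype(int)
L=plane(t,357.5,169.3,.158);R=plane(t,412.7,168,.158);print("brass corners",L,R,R-L)
b=plane(t,386,230,.108);e=plane(t,382.5,176.5,.108);print("butt,lip pt",b,e,np.linalg.norm(b-e),"yaw",np.degrees(np.arctan2(*(e-b)[[1,0]])))
print("butt tri",tri(t,(386,229),d,(257.5,176.8)))
print("front in",plane(t,387,233.5,.136))
for w,h in((412.7,171.5),(355,171.5)):print(plane(t,w,h,.158))
E
```

```text
[0.5111 0.1145 0.3232] [ 0.6829 -0.4341 -0.011 ]
ring top view (202.07096774193548, 213.3569892473118) (197, 209, 11, 10) [0.5108 0.3175 0.208 ] collar was [0.5101 0.3183 0.198 ]
brass corners [ 0.6513 -0.1298  0.158 ] [ 0.6545 -0.297   0.158 ] [ 0.0032 -0.1672  0.    ]
butt,lip pt [ 0.4721 -0.2178  0.108 ] [ 0.6413 -0.213   0.108 ] 0.16924549949964066 yaw 1.6346227240011584
butt tri (array([ 0.474 , -0.2153,  0.1153]), np.float64(0.0027300379385312755))
front in [ 0.4585 -0.2156  0.136 ]
[ 0.6435 -0.2965  0.158 ]
[ 0.6444 -0.1221  0.158 ]
```

View pics/z6.png

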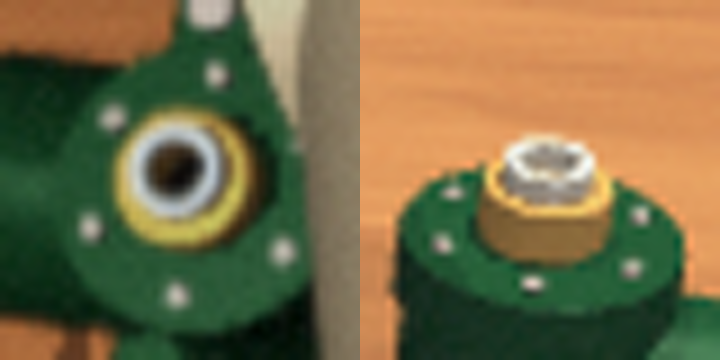

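The ring lies flat and centred on the collar, with about 1 mm of offset after allowing for perspective. The mandrel's yaw is about 1.6°, its butt is at x≈0.472 and the lip at x≈0.644, all matching the given sizes. Next I'll go over the mandrel's point 92 mm from the butt, (0.564, -0.215).

Call:
{"method": "step_arm", "body": {"motion": [[[0.6, 0.15, 1, 0, 0, 0, -0.02], [0.6, 0.15, 1, 0, 0, 0, -0.02], [0.6, 0.15, 1, 0, 0, 0, -0.02], [0.6, 0.15, 1, 0, 0, 0, -0.02]]]}}

```text
clock: 9.52
eef_pos: [0.5269, 0.016, 0.3231]
tcp_rot: [[1.0, 0.027, 0.0], [0.027, -1.0, -0.001], [0.0, 0.001, -1.0]]
force: [0.1, 1.7, 0.7]
gripper_width: 0.599
gripper_force: 0.0
```

Call:
{"method": "step_arm", "body": {"motion": [[[0.6, 0.15, 1, 0, 0, 0, 0], [0.6, 0.15, 1, 0, 0, 0, 0], [0.6, 0.15, 1, 0, 0, 0, 0], [0.6, 0.15, 1, 0, 0, 0, 0]]]}}

```text
clock: 9.85
eef_pos: [0.5452, -0.083, 0.323]
tcp_rot: [[1.0, 0.027, 0.0], [0.027, -1.0, -0.001], [0.0, 0.001, -1.0]]
force: [0.5, 0.5, 0.8]
gripper_width: 0.599
gripper_force: 0.0
```

Call:
{"method": "step_arm", "body": {"motion": [[[0.6, 0.15, 1, 0.5, 0, 0, 0], [0.6, 0.15, 1, 0.5, 0, 0, 0], [0.6, 0.15, 1, 0.5, 0, 0, 0], [0.6, 0.15, 1, 0.5, 0, 0, 0], [0.6, 0.15, 1, 0.5, 0, 0, 0], [0.6, 0.15, 1, 0.5, 0, 0, 0]]]}}

```text
clock: 10.35
eef_pos: [0.563, -0.1772, 0.273]
tcp_rot: [[0.999, 0.033, -0.0], [0.033, -0.999, 0.001], [-0.0, -0.001, -1.0]]
force: [-0.2, 0.4, -0.4]
gripper_width: 0.599
gripper_force: 0.0
```

```bash
python3 - <<'E'
from h import *
np.set_printoptions(precision=4,suppress=True)
s=status.read_state();print(s["eef_pos"],s["joint_pos"],s["tcp_rot"])
t=grab("top");print(plane(t,384,201,.108))
E
```

```text
[ 0.563  -0.1772  0.273 ] [ 0.114   0.3928  0.1334  1.8762 -0.068   0.8774 -1.2568] [[ 0.9995  0.0331 -0.0003]
 [ 0.0331 -0.9995  0.0015]
 [-0.0002 -0.0015 -1.    ]]
[ 0.5627 -0.2149  0.108 ]
```

Call:
{"method": "step_arm", "body": {"motion": [[[0.6, 0, 0.38, 0.3, 0, 0, 0], [0.6, 0, 0.38, 0.6, 0, 0, 0], [0.6, 0, 0.38, 0.8, 0, 0, 0], [0.6, 0, 0.38, 1, 0, 0, 0], [0.6, 0, 0.38, 1, 0, 0, 0], [0.6, 0, 0.38, 1, 0, 0, 0]]]}}

```text
clock: 10.9
eef_pos: [0.5637, -0.2162, 0.1733]
tcp_rot: [[0.999, 0.033, -0.001], [0.033, -0.999, 0.001], [-0.001, -0.001, -1.0]]
force: [-0.0, -0.1, 0.6]
gripper_width: 0.6
gripper_force: 0.0
```

```bash
python3 - <<'E'
from h import *
np.set_printoptions(precision=4,suppress=True)
s=status.read_state();print(s["eef_pos"],s["tcp_rot"])
t=grab("top");d=grab("scene")
o=np.hstack([cv2.resize(t["color"][150:250,340:430,::-1],None,fx=4,fy=4,interpolation=cv2.INTER_CUBIC),cv2.resize(d["color"][110:210,200:300,::-1],None,fx=4,fy=4,interpolation=cv2.INTER_CUBIC)])
cv2.imwrite("pics/z7.png",o)
E
```

```text
[ 0.5637 -0.2162  0.1733] [[ 0.9995  0.0326 -0.0008]
 [ 0.0326 -0.9995  0.001 ]
 [-0.0008 -0.001  -1.    ]]
```

View pics/z7.png

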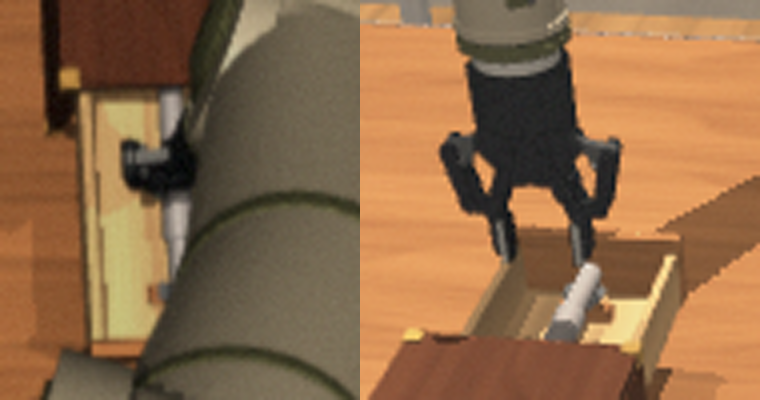

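The fingers hang over the mandrel with their tips near scene (246,172). The mandrel runs in the scene view from (257.5,178) to about (249,193). I'll check where the grasp axis projects.

```bash
python3 - <<'E'
from h import *
d=grab("scene")
for P in([.5637,-.2162,.173],[.5637,-.2162,.12],[.5637,-.2162,.108],[.48,-.218,.118]):print(P,proj(d,P))
im=d["color"].astype(int)
hs=cv2.cvtColor(d["color"],cv2.COLOR_RGB2HSV).astype(int)
for v in range(176,195,2):
    u=np.where((hs[v,240:265,1]<60)&(hs[v,240:265,2]>90))[0]+240; print(v,u.tolist())
E
```

```text
[0.5637, -0.2162, 0.173] (np.float64(246.808766053084), np.float64(175.839300477782))
[0.5637, -0.2162, 0.12] (np.float64(248.80447509159376), np.float64(189.87370121451173))
[0.5637, -0.2162, 0.108] (np.float64(249.2436259296932), np.float64(192.96193638648867))
[0.48, -0.218, 0.118] (np.float64(255.7577876769683), np.float64(176.94607948593517))
176 [255, 256, 257, 258]
178 [255, 256, 257, 258, 259]
180 [254, 255, 256, 257, 258, 259]
182 [251, 252, 253, 254, 255, 256, 257, 258, 259, 260]
184 [251, 252, 253, 254, 255, 256, 257, 258]
186 [250, 251, 252, 253, 254, 255, 256]
188 [249, 250, 251, 252, 253, 254, 255]
190 [248, 249, 250, 251, 252, 253, 254, 255]
192 [247, 248, 249, 250, 251, 252, 253, 254]
194 [246, 247, 248, 249, 250, 251, 252]
```

Call:
{"method": "step_arm", "body": {"motion": [[[0.6, 0, -0.03, 0.2, 0, 0, 0], [0.6, 0, -0.03, 0.4, 0, 0, 0], [0.6, 0, -0.03, 0.6, 0, 0, 0], [0.6, 0, -0.03, 0.75, 0, 0, 0], [0.6, 0, -0.03, 0.85, 0, 0, 0], [0.6, 0, -0.03, 0.85, 0, 0, 0], [0.6, 0, -0.03, 0.85, 0, 0, 0]]]}}

```text
clock: 11.63
eef_pos: [0.5636, -0.2151, 0.089]
tcp_rot: [[1.0, 0.03, 0.001], [0.03, -1.0, -0.0], [0.001, 0.0, -1.0]]
force: [-0.6, 0.2, 1.0]
gripper_width: 0.6
gripper_force: 0.0
```

Call:
{"method": "step_arm", "body": {"motion": [[[0.45, 0, 0, 0, 0, 0, 0], [0.4, 0, 0, 0, 0, 0, 0], [0.36, 0, 0, 0, 0, 0, 0], [0.36, 0, 0, 0, 0, 0, 0]]], "squeeze": 20}}

```text
clock: 11.97
eef_pos: [0.5636, -0.2152, 0.089]
tcp_rot: [[1.0, 0.03, 0.001], [0.03, -1.0, -0.0], [0.001, 0.0, -1.0]]
force: [-0.0, 0.2, 0.6]
gripper_width: 0.358
gripper_force: 0.0
```

Call:
{"method": "step_arm", "body": {"motion": [[[0.33, 0, 0, 0, 0, 0, 0], [0.31, 0, 0, 0, 0, 0, 0], [0.31, 0, 0, 0, 0, 0, 0]]]}}

```text
clock: 12.22
eef_pos: [0.5636, -0.2142, 0.0886]
tcp_rot: [[1.0, 0.031, 0.001], [0.031, -1.0, 0.001], [0.001, -0.001, -1.0]]
force: [0.6, 4.6, 5.2]
gripper_width: 0.313
gripper_force: 4.6
```

Call:
{"method": "step_arm", "body": {"motion": [[[0.33, 0, -0.025, 0, 0, 0, 0], [0.33, 0, -0.025, 0, 0, 0, 0], [0.31, 0, -0.025, 0, 0, 0, 0], [0.29, 0, -0.025, 0, 0, 0, 0], [0.28, 0, -0.025, 0, 0, 0, 0], [0.28, 0, -0.025, 0, 0, 0, 0]]]}}

```text
clock: 12.72
eef_pos: [0.5629, -0.2129, 0.0881]
tcp_rot: [[1.0, 0.03, -0.0], [0.03, -1.0, -0.0], [-0.0, 0.0, -1.0]]
force: [-1.0, -0.3, -0.8]
gripper_width: 0.281
gripper_force: 8.2
```

The contact is balanced now, with no side force at a 24 mm opening. I'll grip hard.

Call:
{"method": "step_arm", "body": {"motion": [[[0.15, 0, 0, 0, 0, 0, 0], [0.15, 0, 0, 0, 0, 0, 0], [0.15, 0, 0, 0, 0, 0, 0], [0.15, 0, 0, 0, 0, 0, 0]]], "squeeze": 100}}

```text
clock: 13.05
eef_pos: [0.5629, -0.213, 0.0886]
tcp_rot: [[1.0, 0.03, -0.0], [0.03, -1.0, -0.0], [-0.0, 0.0, -1.0]]
force: [4.0, -2.0, 4.7]
gripper_width: 0.248
gripper_force: 142.7
```

Call:
{"method": "step_arm", "body": {"motion": [[[0.15, 0, 0, -0.05, 0, 0, 0], [0.15, 0, 0, -0.1, 0, 0, 0], [0.15, 0, 0, -0.12, 0, 0, 0], [0.15, 0, 0, -0.12, 0, 0, 0]]]}}

```text
clock: 13.38
eef_pos: [0.5633, -0.2125, 0.1006]
tcp_rot: [[1.0, 0.03, 0.0], [0.03, -1.0, -0.0], [0.0, 0.0, -1.0]]
force: [-0.7, 0.4, -5.6]
gripper_width: 0.247
gripper_force: 126.9
```

The mandrel is lifted clear of its rests, 12 mm up and carrying about its own weight. Next I'll tilt it 14° with the butt up, raising it so its axis crosses the lip plane about 19 mm below the edge.

Call:
{"method": "step_arm", "body": {"motion": [[[0.15, -0.005, 0, -0.05, 0, -0.027, 0], [0.15, -0.01, 0, -0.09, 0, -0.054, 0], [0.15, -0.015, 0, -0.14, 0, -0.081, 0], [0.15, -0.02, 0, -0.19, 0, -0.108, 0], [0.15, -0.025, 0, -0.23, 0, -0.135, 0], [0.15, -0.03, 0, -0.28, 0, -0.163, 0], [0.15, -0.03, 0, -0.28, 0, -0.163, 0], [0.15, -0.03, 0, -0.28, 0, -0.163, 0]]]}}

```text
clock: 14.05
eef_pos: [0.5606, -0.2124, 0.1277]
tcp_rot: [[0.97, 0.031, -0.241], [0.03, -1.0, -0.007], [-0.241, 0.0, -0.971]]
force: [-0.5, 0.5, -4.2]
gripper_width: 0.247
gripper_force: 126.5
```

```bash
python3 - <<'E'
from h import *
np.set_printoptions(precision=4,suppress=True)
s=status.read_state();print(s["eef_pos"],s["force"],s["joint_pos"]);R=s["tcp_rot"];print(R)
t=grab("top");d=grab("scene")
o=np.hstack([cv2.resize(t["color"][150:250,340:430,::-1],None,fx=4,fy=4,interpolation=cv2.INTER_CUBIC),cv2.resize(d["color"][110:210,200:300,::-1],None,fx=4,fy=4,interpolation=cv2.INTER_CUBIC)])
cv2.imwrite("pics/z8.png",o)
g=s["eef_pos"]-.019*R[:,2]
for k,l in(("butt",-.092),("lip",.0815),("tip",.198)):print(k,g+l*R[:,0],proj(d,g+l*R[:,0]))
E
```

```text
[ 0.5606 -0.2124  0.1277] [-0.4681  0.5342 -4.2468] [ 0.1199  0.6707  0.1777  1.8235 -0.049   0.8888 -1.2318]
[[ 0.9701  0.0311 -0.2408]
 [ 0.0301 -0.9995 -0.0075]
 [-0.2409  0.     -0.9706]]
butt [ 0.476  -0.215   0.1683] (np.float64(255.3291339162979), np.float64(163.5250041259884))
lip [ 0.6443 -0.2098  0.1265] (np.float64(242.64292612765416), np.float64(202.60108780939737))
tip [ 0.7573 -0.2063  0.0985] (np.float64(232.69311849366315), np.float64(233.24850603060088))
```

View pics/z8.png

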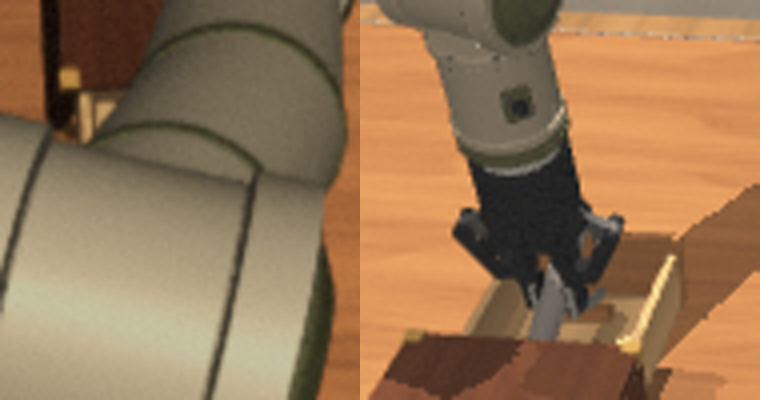

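Nothing is touching: the wrist carries only the mandrel's weight, and the butt is at z≈0.168. I'll draw it out along its own axis.

Call:
{"method": "step_arm", "body": {"motion": [[[0.15, -0.08, 0, 0, 0, 0, 0], [0.15, -0.18, 0, 0, 0, 0, 0], [0.15, -0.3, 0, 0, 0, 0, 0], [0.15, -0.42, 0, 0, 0, 0, 0], [0.15, -0.54, 0, 0, 0, 0, 0], [0.15, -0.54, 0, 0, 0, 0, 0]]]}}

```text
clock: 14.65
eef_pos: [0.5042, -0.2149, 0.1424]
tcp_rot: [[0.969, 0.028, -0.244], [0.027, -1.0, -0.007], [-0.244, 0.0, -0.97]]
force: [-1.2, 0.2, -5.7]
gripper_width: 0.249
gripper_force: 126.5
```

Call:
{"method": "step_arm", "body": {"motion": [[[0.15, -0.12, 0, 0, 0, 0, 0], [0.15, -0.24, 0, 0, 0, 0, 0], [0.15, -0.36, 0, 0, 0, 0, 0], [0.15, -0.46, 0, 0, 0, 0, 0], [0.15, -0.46, 0, 0, 0, 0, 0]]]}}

```text
clock: 15.07
eef_pos: [0.4603, -0.216, 0.1532]
tcp_rot: [[0.969, 0.029, -0.244], [0.028, -1.0, -0.007], [-0.244, -0.0, -0.97]]
force: [-0.2, 0.6, -5.4]
gripper_width: 0.245
gripper_force: 126.5
```

Call:
{"method": "step_arm", "body": {"motion": [[[0.15, -0.12, 0, 0, 0, 0, 0], [0.15, -0.24, 0, 0, 0, 0, 0], [0.15, -0.36, 0, 0, 0, 0, 0], [0.15, -0.48, 0, 0, 0, 0, 0], [0.15, -0.55, 0, 0, 0, 0, 0], [0.15, -0.55, 0, 0, 0, 0, 0]]]}}

```text
clock: 15.57
eef_pos: [0.4077, -0.2174, 0.1664]
tcp_rot: [[0.97, 0.029, -0.243], [0.028, -1.0, -0.007], [-0.243, -0.0, -0.97]]
force: [-0.9, -0.2, -5.8]
gripper_width: 0.249
gripper_force: 126.5
```

```bash
python3 - <<'E'
from h import *
np.set_printoptions(precision=4,suppress=True)
s=status.read_state();print(s["eef_pos"],s["force"],s["joint_pos"]);R=s["tcp_rot"]
t=grab("top");d=grab("scene")
o=np.hstack([cv2.resize(t["color"][140:290,340:440,::-1],None,fx=4,fy=4,interpolation=cv2.INTER_CUBIC),cv2.resize(d["color"][90:240,200:300,::-1],None,fx=4,fy=4,interpolation=cv2.INTER_CUBIC)])
cv2.imwrite("pics/z9.png",o)
g=s["eef_pos"]-.019*R[:,2]
for k,l in(("butt",-.092),("tip",.198)):print(k,g+l*R[:,0],proj(d,g+l*R[:,0]),proj(t,g+l*R[:,0]))
E
```

```text
[ 0.4077 -0.2174  0.1664] [-0.8817 -0.2129 -5.7893] [ 0.1663  0.4825  0.2014  2.1194 -0.0025  0.7761 -1.184 ]
butt [ 0.3231 -0.2199  0.2072] (np.float64(265.02874603653055), np.float64(133.2111276317217)) (np.float64(394.7863222901055), np.float64(280.15201870766566))
tip [ 0.6043 -0.2117  0.1367] (np.float64(245.6274684267283), np.float64(192.57773255587335)) (np.float64(383.99645332717387), np.float64(185.87693365038652))
```

View pics/z9.png

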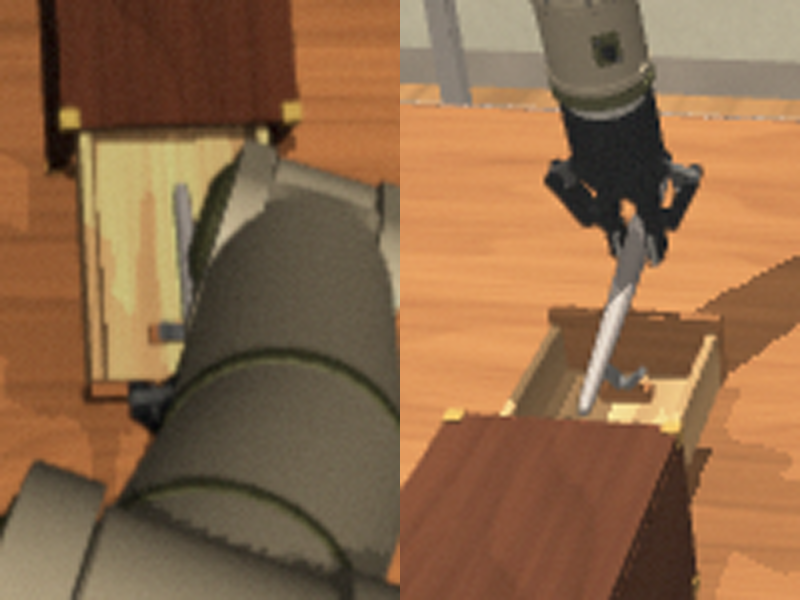

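The tip shows at top (385,186), within 1 px of its predicted place, and it is 36 mm clear of the lip. I'll lift straight up.

Call:
{"method": "step_arm", "body": {"motion": [[[0.15, -0.04, 0, -0.15, 0, 0, 0], [0.15, -0.1, 0, -0.4, 0, 0, 0], [0.15, -0.18, 0, -0.7, 0, 0, 0], [0.15, -0.24, 0, -0.97, 0, 0, 0], [0.15, -0.24, 0, -0.97, 0, 0, 0]]]}}

```text
clock: 16.08
eef_pos: [0.4127, -0.2182, 0.2698]
tcp_rot: [[0.972, 0.03, -0.235], [0.029, -1.0, -0.01], [-0.235, 0.002, -0.972]]
force: [1.9, 0.5, -6.8]
gripper_width: 0.244
gripper_force: 126.8
```

Call:
{"method": "step_arm", "body": {"motion": [[[0.15, -0.05, 0, -0.2, 0, 0, 0], [0.15, -0.1, 0, -0.4, 0, 0, 0], [0.15, -0.15, 0, -0.6, 0, 0, 0], [0.15, -0.15, 0, -0.6, 0, 0, 0], [0.15, -0.15, 0, -0.6, 0, 0, 0], [0.15, -0.15, 0, -0.6, 0, 0, 0], [0.15, -0.15, 0, -0.6, 0, 0, 0], [0.15, -0.15, 0, -0.6, 0, 0, 0], [0.15, -0.15, 0, -0.6, 0, 0, 0], [0.15, -0.15, 0, -0.6, 0, 0, 0]]]}}

```text
clock: 16.92
eef_pos: [0.4099, -0.2172, 0.327]
tcp_rot: [[0.97, 0.03, -0.243], [0.029, -1.0, -0.007], [-0.243, -0.0, -0.97]]
force: [-0.2, 0.7, -5.5]
gripper_width: 0.248
gripper_force: 126.6
```

```bash
python3 - <<'E'
from h import *
np.set_printoptions(precision=4,suppress=True)
s=status.read_state();print(s["eef_pos"],s["force"],s["gripper_force"],abs(s["joint_vel"]).max());R=s["tcp_rot"]
t=grab("top");d=grab("scene")
g=s["eef_pos"]-.019*R[:,2];P=g+.198*R[:,0];print("tip",P,proj(t,P),proj(d,P))
cv2.imwrite("pics/fin.png",d["color"][:,:,::-1])
E
```

```text
[ 0.4099 -0.2172  0.327 ] [-0.2227  0.6668 -5.5081] 126.55692444706801 0.006369903668476746
tip [ 0.6065 -0.2113  0.2973] (np.float64(393.58036108900353), np.float64(171.35061607692973)) (np.float64(238.71663896709936), np.float64(146.8052221676327))
```

View pics/fin.png

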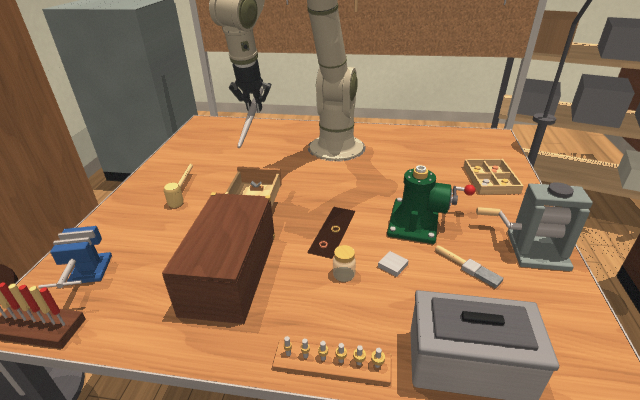

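The mandrel hangs free with its tip at scene (240,146). The ring is on the collar at (421,170) and everything else is where it was, so I'm handing in.

```bash
python3 -c "
from bench import ctrl
print(ctrl.job_done())"
```

```text
the job is handed in; nothing more can be done
None
```

The job is handed in: the silver ring lies flat on the collar, about 1 mm off centre, and the mandrel is held still with its lowest end about 13 cm above the chest top, with nothing else seen to have moved.

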